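# Dowel and close a laminated fish cut-out, then hold it pressed

## Robot

A 6-joint arm with a two-finger parallel gripper is mounted at the origin on the work surface. World frame = base frame: x ahead of the robot, y to its left, z up, the work surface at z = 0. Lengths are in m, angles in rad, forces in N, time in s.
With the tool pointing down it reaches from about 0.325 to 0.9 m from the base axis. Payload 6.1 kg.
Tool frame: the origin (TCP) lies at the very end of the fingers, on their centre line; the grasp point (between the pads) lies 19 mm behind it (robot.grip_point_offset is the distance from the TCP to the grasp point, in m); z points along the fingers, y is the line along which they close (so a half turn about z gives the same grasp; the last joint's range is limited). The gripper opens to 87 mm and grips with 3 to 60 N. Pads are 19 mm wide; open, the fingers measure 117 mm over their backs; the gripper's body (75 mm by 190 mm) begins 51 mm behind the grasp point.
Start: joints at [1.078, 0.22, 1.526, -0, 1.395, -0.126], TCP at [0.224, 0.583, 0.223] pointing down, gripper open.
Joint ranges: [-2.98, 2.98], [-0.91, 2.08], [0.09, 2.57], [-1.24, 4.39], [0.2, 2.65], [-2.68, 2.68]. Speed limits (rad/s): [2.57, 2.57, 3.01, 3.14, 3.14, 3.14].

## Interface

Orientations are given as a unit quaternion [w, x, y, z].
In Python, from rig import robot gives the robot as it stands.
- The arm moves only by the shell command python3 -m handwheel 'ROWS' [OPENING]. ROWS is text: rows parted by semicolons, each of 4 numbers parted by spaces: the shift along the tool's x, y, z in cm, then the turn about the tool's z in degrees. In form: x y z turn; .... A call has 1 to 20 rows; each row shifts and turns the commanded pose from where the row before left it, along the tool's axes as they then stand; what a row does not reach is not made up. A row lasts 1/8 s, in which the tool goes at most 62.5 mm and 10.7 degrees, less where a joint would pass 70% of its speed; a pose out of reach is approached as far as the arm can. A call is refused whole if a number of a shift passes 6.25 or a number of a turn 10.7, either way. A call with a gripper value outside its range is refused whole. OPENING is the opening, from 0 (shut) to 1 (fully open), set as the call begins (- or left out, the last holds). The fingers move at their own pace and stop on an object; the grip force is fixed at half the most. Time passes only in rows, so rows that do not move let the fingers close. It gives the time, the measured TCP pose, the force, the opening and the grip force at its end, in the units of the state.
- robot.observe(): the state, without advancing time (a new reading comes with each control period).
- robot.snapshot(name): name is "side" or "top" or "wrist"; returns (picture, depth): 384x512x3 uint8, red, green, blue; 384x512 float32, m along the optical axis (not along the pixel's ray), 0 where there is no reading.
- robot.get_calibration(name): a dict with "fx", "fy", "cx", "cy" (pixels), "k1" (the pictures are not rectified: a ray, as slopes to the right and down, at radius r is drawn at 1 + k1 r^2 times it, then the intrinsics apply), "R" (3x3) and "t" (3): a world point X has camera coordinates R X + t; the wrist camera has in their place "mount" (4x4, takes a point from camera to tool coordinates, whose origin is the TCP and whose axes are the flange's). Camera axes: x right, y down, z forward; pixel columns grow to the right and rows downward; lengths in m; the calibration is good to about 2 mm. A picture is of the moment at which its call begins: read the wrist's pose just before it. get_calibration takes no time and is no camera call.
- robot.job_done(): hands the job in; it is judged then, once.
Trained networks look in the newest picture that a camera, given by its name, has taken for a name from the list of things; names that differ only in an ending like _2 or _b are one class to them, and where a whole thing is asked for, a point or a joint stands for the part that bears it (a point fixed in the world has none). Each returns a list of dicts, best first, with "conf" (0 to 1); they miss things now and then, are a little off and sometimes report something else, mostly with a low value. They report only what shows in the picture. A call takes as long as a camera call.
- robot.recognise(camera, thing): "point" ([row, column] in pixels, amid what is visible of it).
- robot.outline_of(camera, thing): "region" (384x512 bool, what is visible of it) and "point" ([row, column] in pixels, amid what is visible of it).
- robot.pinpoint(camera, thing): "point" ([row, column] in pixels: a listed point, or the origin of a listed thing).
The state is a dict: "t": time; "qpos": joint angles; "joint_vel": joint speeds; "effort": joint torques, N m; "tool_pos": TCP position; "eef_rot": TCP orientation; "contact_force": force on the tool from outside, world axes, zero at the start; "wrist_torque": the same for the moment, N m; "finger_gap": finger opening in m; "grip_force": force on a finger pad.
Only numpy, scipy, OpenCV 4.12 (cv2) and the standard library are available. Lean on these libraries where they do the work, as an engineer would, in place of code of your own. Each camera call takes 0.05 s, during which the arm holds its last target. There are 200 camera calls.

## Task

Take the loose wooden dowel out of the drilled rack block and push it fully home in the empty tail hole of the lower fish half on the jig board. Then fit the loose upper fish half over both dowels, head over head and tail over tail, right down flush on the lower half. Finish while still holding it pressed down by hand for the glue to grab, with roughly 10 N: do not let go or back off at the end, and leave the spray can, paint jar and sanding block alone.

Things in the scene. Friction and masses are not known exactly. Their poses are not given: they have to be found in the camera images.
- jig: Fixed, immovable: brown board 250 x 110 x 12 mm, on it the lower half of a plywood fish, 36 mm thick, flat top 48 mm above the table. Origin: centre of the board's underside; z up, x from tail to head, from -112 mm (forked tail fin, 88 wide) to +120 (snout); waist 44 wide, head 60. At the eye a fixed dowel, 14 mm across, tapered tip, stands 34 mm above the top face; the tail hole is empty.
- jig_eye (a point): Point on the lower half's top face (48 mm above the table) on the axis of its fixed eye dowel, 50 mm ahead of the jig's origin; z up.
- jig_tail (a point): Centre of the mouth of the empty tail hole in the lower half's top face (48 mm above the table), 50 mm behind the jig's origin; z up. The hole is 15.5 mm in diameter, 26 mm deep, with a 2 mm chamfer; a seated dowel stands 34 mm out of it, its middle 4 mm above this point.
- cover: Loose upper half: the same plywood fish outline, 36 mm thick, about 0.2 kg, lying flat on the table, right way up. Origin: centre of its underside, midway between its two holes; z up, x from tail to head. Grip it across the 44 mm wide waist at the origin (parallel sides from x = -60 to +30 mm).
- cover_eye (a point): Centre of the eye hole at the cover's underside, 50 mm ahead of its origin; a through hole 17 mm in diameter, chamfered 2 mm below.
- cover_tail (a point): Centre of the tail hole at the cover's underside, 50 mm behind its origin; a through hole 17 mm in diameter, chamfered 2 mm below.
- rack: Fixed drilled wooden block 44 (x) x 80 (y) x 40 mm high with three holes 25 mm apart along y, each 26 mm deep; the loose dowel stands in the middle one, the other two are empty. Origin: centre of its underside, on the table; z up.
- dowel_mid (a point): Middle of the loose wooden dowel, 14 mm across, 60 mm long, both ends tapered over 4 mm and alike; z along it. It starts upright in the rack block's middle hole (15.5 mm across), lower 26 mm inside, upper 34 mm above the block, its top 74 mm and this point 44 mm above the table.
- spray_can: Bystander: spray can, 60 mm in diameter, 160 mm high; origin at the centre of its underside.
- paint_jar: Bystander: small paint jar, 54 mm in diameter, 60 mm high; origin at the centre of its underside.
- sanding_block: Bystander: cork sanding block 100 x 60 x 30 mm; origin at the centre of its underside.

How it is judged:
By the outcome, as a careful person would: the job done as asked, in the order asked, and still so for the second after the job is handed in, while the arm keeps its last pose, push and grip.
It also fails if it takes over 58 s, if anything falls off the work surface, if the arm or the gripper's body presses on something with over 40 N, if the wrist force passes 120 N, or if a joint passes its speed limit or range.

## Working session

There is one attempt and no reset: what is moved stays moved. The work goes in short steps, Python scripts to look and compute and a shell command to move; the robot and the scene stay as the last step left them, time stands still between calls to the robot, and variables do not carry over. Pictures are saved under pics/ and viewed, at most 10 in all, crops included, and the job is handed in when it is done.

```bash
mkdir -p pics; cat > h.py <<'E'
import numpy as np, cv2
from rig import robot
from scipy.spatial.transform import Rotation as R
def state():
    s=robot.observe(); q=np.array(s["eef_rot"]); return s,np.array(s["tool_pos"]),R.from_quat(q[[1,2,3,0]]).as_matrix()
def cam(name):
    c=robot.get_calibration(name)
    if "mount" in c:
        s,p,M=state(); m=np.array(c["mount"]); return c, M@m[:3,:3], p+M@m[:3,3]
    Rc=np.array(c["R"]); return c, Rc.T, -Rc.T@np.array(c["t"])
def ray(C,pt):
    c,A,o=C; K=np.array([[c["fx"],0,c["cx"]],[0,c["fy"],c["cy"]],[0,0,1]])
    u=cv2.undistortPoints(np.array([[[pt[1],pt[0]]]],float),K,np.array([c["k1"],0,0,0,0.]))[0,0]
    return o, A@np.array([u[0],u[1],1])
def atz(C,pt,z):
    o,d=ray(C,pt); return o+d*(z-o[2])/d[2]
def snap(name,f=None):
    C=cam(name); im,d=robot.snapshot(name)
    if f: cv2.imwrite(f,im[:,:,::-1])
    return C,im,d
E
cat > a.py <<'E'
from h import *
np.set_printoptions(precision=4,suppress=True)
Z=dict(jig_eye=.048,jig_tail=.048,cover_eye=.036,cover_tail=.036,dowel_mid=.044,rack=0,jig=0,cover=0,spray_can=0,paint_jar=0,sanding_block=0)
for n in("top","side"):
    C,im,d=snap(n,f"pics/{n}0.png")
    print(n,C[2],C[0])
    for t,z in Z.items():
        for r in robot.pinpoint(n,t)[:2]: print(t,round(r["conf"],2),np.round(r["point"],1),atz(C,r["point"],z))
print(state())
E
python3 a.py
```

```text
top [0.4911 0.0235 1.3278] {'fx': 488.3846314349901, 'fy': 488.3846314349901, 'cx': 264.2464876468179, 'cy': 199.17356726043596, 'k1': 0.05607903493223007, 'R': array([[ 0.024 , -0.9997,  0.0027],
       [-0.9938, -0.0241, -0.1085],
       [ 0.1086, -0.0001, -0.9941]]), 't': array([0.0082, 0.6328, 1.2666])}
jig_eye 0.68 [213.1 346.9] [ 0.5994 -0.1943  0.048 ]
jig_tail 0.68 [250.4 364.6] [ 0.5033 -0.2406  0.048 ]
cover_eye 0.85 [206.4 202.3] [0.6089 0.1873 0.036 ]
cover_eye 0.52 [247.2 273.3] [ 0.5057 -0.0034  0.036 ]
cover_tail 0.78 [241.6 192.9] [0.5154 0.2084 0.036 ]
dowel_mid 0.39 [247.2 274.2] [ 0.5057 -0.0056  0.044 ]
rack 0.6 [247.7 276.8] [ 0.505  -0.0137  0.    ]
rack 0.24 [205.9 201.3] [0.6135 0.1946 0.    ]
jig 0.56 [230.5 352.3] [ 0.5565 -0.2173  0.    ]
cover 0.81 [221.1 199.2] [0.5719 0.1987 0.    ]
spray_can 0.56 [222.6 106.2] [0.5621 0.4489 0.    ]
spray_can 0.42 [245.3 276.6] [ 0.5114 -0.013   0.    ]
paint_jar 0.91 [177.4 267.6] [0.6965 0.0157 0.    ]
sanding_block 0.56 [244.9 429.7] [ 0.5232 -0.4247  0.    ]
side [-0.2261 -1.0405  0.825 ] {'fx': 456.9138355676168, '
[... 1031 characters left out ...]
sanding_block 0.95 [280.  323.6] [ 0.5141 -0.4226 -0.    ]
({'t': 1.2, 'qpos': array([ 1.0779,  0.2204,  1.5265,  0.    ,  1.3947, -0.1261]), 'joint_vel': array([ 0.0025,  0.0004, -0.0013, -0.0001,  0.0002,  0.0013]), 'effort': array([  0.0001, -49.4584, -38.7701,   0.07  ,   0.0472,  -0.0001]), 'tool_pos': array([0.2241, 0.5834, 0.2226]), 'eef_rot': array([-0.    ,  0.1824,  0.9832,  0.    ]), 'contact_force': array([-0.3666,  0.8396, -0.0437]), 'wrist_torque': array([-0.0016, -0.0114,  0.0061]), 'grip_force': 0.0, 'finger_gap': 0.08697188925133365}, array([0.2241, 0.5834, 0.2226]), array([[-0.9335,  0.3586, -0.    ],
       [ 0.3586,  0.9335,  0.    ],
       [ 0.    ,  0.    , -1.    ]]))
```

View pics/top0.png

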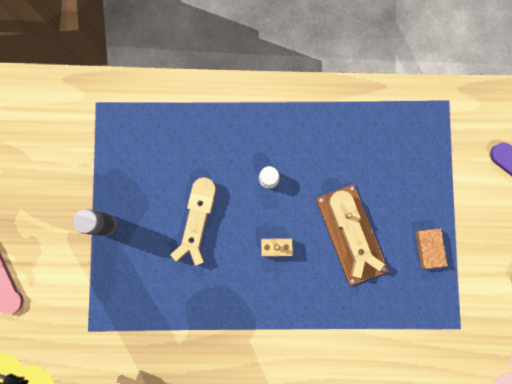

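```bash
python3 - <<'E'
from h import *
c=robot.get_calibration("wrist"); print(c)
for n in ("top","side"):
    pass
E
```

```text
{'fx': 303.9381504421063, 'fy': 303.9381504421063, 'cx': 255.19956054483794, 'cy': 196.01320635853332, 'k1': -0.07749852957047065, 'mount': array([[ 6.92667131e-04, -9.65039673e-01, -2.62102939e-01,
         7.18958725e-02],
       [ 9.99999707e-01,  7.53615662e-04, -1.32017151e-04,
         7.88535447e-05],
       [ 3.24926668e-04, -2.62102771e-01,  9.65039912e-01,
        -1.62157992e-01],
       [ 0.00000000e+00,  0.00000000e+00,  0.00000000e+00,
         1.00000000e+00]])}
```

The top view matches the network's finds: cover with holes at (row 203, col 203) and (238, 193), rack at (247, 277), jig eye at about (213, 347) and tail hole at (250, 363), jar (177, 268), can (222, 90) and sanding block (248, 431). I'm moving above the dowel.

```bash
python3 -m handwheel '-2 -2 0 0;-4 -3.8 0 0;-4 -3.8 0 0;-4 -3.8 0 0;-4 -3.8 0 0;-4 -3.8 0 0;-4 -3.8 0 0;-4 -3.8 0 0;-4 -3.8 0 0;-4 -3.8 0 0;-4 -3.8 0 0;-3.5 -3.3 0 0;-2 -2 0 0;0 0 0 0;0 0 0 0' 
cat > b.py <<'E'
from h import *
import sys
np.set_printoptions(precision=4,suppress=True)
C,im,d=snap("wrist",f"pics/{sys.argv[1]}.png")
s,p,M=state(); print("t",s["t"],"p",p,"yaw_y",np.degrees(np.arctan2(M[1,1],M[0,1])),"tilt",M[:,2],"gap",s["finger_gap"])
for a in sys.argv[2:]:
    t,z=a.split("="); 
    for r in robot.pinpoint("wrist",t)[:2]:
        X=atz(C,r["point"],float(z)); print(t,round(r["conf"],2),np.round(r["point"],1),X,"tool xy cm",(M.T@(X-p))*100)
E
python3 b.py w1 dowel_mid=.044 rack=0
```

```text
t: 3.08
tool_pos: [0.5048, -0.0092, 0.2224]
eef_rot: [-0.0, 0.182, 0.983, 0.0]
contact_force: [-0.1, -0.3, 0.2]
finger_gap: 0.0868
grip_force: 0.0
t 3.125 p [ 0.5047 -0.0089  0.2225] yaw_y 69.02533258534784 tilt [-0.0003  0.0004 -1.    ] gap 0.08672937402134683
dowel_mid 0.56 [182.8 255. ] [ 0.5092 -0.0111  0.044 ] tool xy cm [-0.5059 -0.0499 17.8472]
dowel_mid 0.26 [197.8 427.4] [0.5996 0.1748 0.044 ] tool xy cm [-2.301  20.5415 17.8526]
rack 0.75 [173.6 258. ] [ 0.5085 -0.0067  0.    ] tool xy cm [-0.2853  0.3322 22.2474]
```

View pics/w1.png

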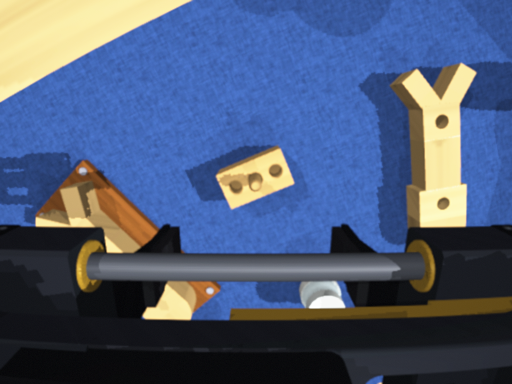

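The wrist view shows the rack at (177, 255) with the dowel in its middle hole, the cover on the right and the jig on the left. I'm going lower.

```bash
python3 -m handwheel '-.2 0 3 0;-.2 0 5 0;0 0 2.5 0;0 0 0 0;0 0 0 0'; python3 b.py w2 dowel_mid=.044 rack=0
python3 - <<'E'
from h import *
C=cam("wrist"); im,d=robot.snapshot("wrist")
o=robot.outline_of("wrist","dowel_mid")
for r in o[:2]: print(r["conf"],r["point"],r["region"].sum())
r=o[0]["region"]
ys,xs=np.nonzero(r); s,p,M=state()
A=[]
c=C[0]
for y,x in zip(ys,xs):
    if d[y,x]>0:
        oo,v=ray(C,(y,x)); A.append(oo+v*d[y,x])
A=np.array(A); print(np.percentile(A,[2,10,50,90,98],axis=0))
for z0,z1 in((.046,.055),(.055,.068),(.071,.08)):
    B=A[(A[:,2]>z0)&(A[:,2]<z1)]; print(z0,len(B),B.mean(0), ((B-p)@M).mean(0)*100, ((B-p)@M).min(0)*100,((B-p)@M).max(0)*100)
E
```

```text
t: 3.85
tool_pos: [0.5097, -0.0109, 0.119]
eef_rot: [0.001, 0.182, 0.983, 0.0]
contact_force: [0.2, 0.5, 0.5]
finger_gap: 0.0869
grip_force: 0.0
t 3.9 p [ 0.5101 -0.0111  0.1194] yaw_y 69.0223830803509 tilt [ 0.0029 -0.0005 -1.    ] gap 0.08677363424369725
dowel_mid 0.76 [200.5 254.2] [ 0.5061 -0.0103  0.044 ] tool xy cm [ 0.4217 -0.0769  7.5386]Traceback (most recent call last):
  File "<stdin>", line 5, in <module>
IndexError: list index out of range
```

View pics/w2.png

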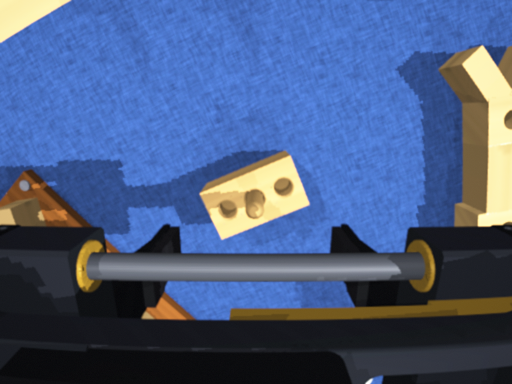

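```bash
python3 - <<'E'
from h import *
im=cv2.imread("pics/w2.png"); cv2.imwrite("pics/w2c.png",cv2.resize(im[140:250,190:320],None,fx=5,fy=5,interpolation=cv2.INTER_CUBIC))
C,_,d=snap("wrist"); s,p,M=state()
print(np.round(d[180:226:3,255],4))
for pt,z in(((210,256),.074),((213,256),.074),((218,257),.074),((209,229),.04),((186,283),.04)):
    X=atz(C,pt,z); print(pt,X,(M.T@(X-p)*100))
print(p)
E
```

```text
[0.2463 0.2476 0.2471 0.2486 0.2446 0.2361 0.227  0.2199 0.218  0.2161
 0.2167 0.2174 0.2188 0.2239 0.2549 0.2559]
(210, 256) [ 0.50503107 -0.00883666  0.074     ] [0.51193545 0.07039764 4.45534387]
(213, 256) [ 0.50714085 -0.00964357  0.074     ] [0.28605318 0.07073399 4.4557419 ]
(218, 257) [ 0.51094214 -0.01032634  0.074     ] [-0.09327548  0.14331932  4.45643561]
(209, 229) [ 0.50650574 -0.03335234  0.04      ] [-0.49890793 -2.16641406  7.856344  ]
(186, 283) [0.50405561 0.0151894  0.04      ] [1.47059761 2.27701692 7.85443603]
[ 0.50947856 -0.01131616  0.11856214]
```

View pics/w2c.png

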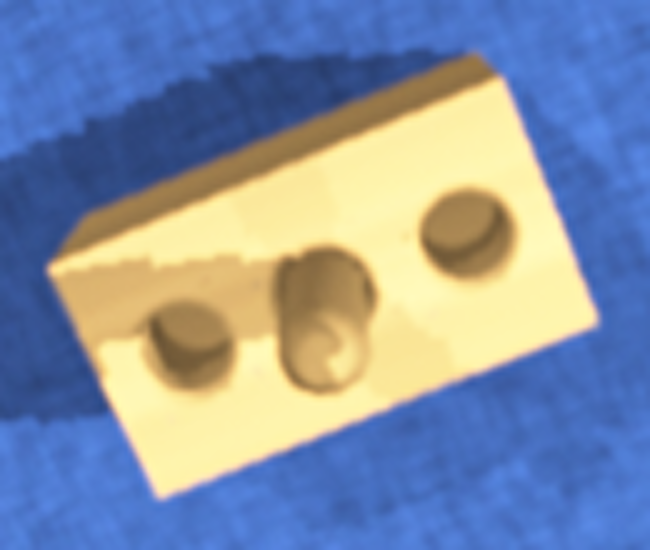

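Dowel top centre is at full-picture (210, 255) and the empty holes at (208, 228) and (187, 284). All agree on a tool offset of about (+0.48, +0.05) cm. I'm descending to grip.

```bash
python3 -m handwheel '.5 .05 2 0;0 0 3 0;0 0 2.1 0;0 0 0 0;0 0 0 0'; python3 -m handwheel '0 0 0 0;0 0 0 0;0 0 0 0;0 0 0 0;0 0 0 0;0 0 0 0' 0
```

```text
t: 4.78
tool_pos: [0.5051, -0.0092, 0.0475]
eef_rot: [0.001, 0.182, 0.983, -0.0]
contact_force: [-0.5, 0.3, -0.0]
finger_gap: 0.087
grip_force: 0.0
t: 5.52
tool_pos: [0.5043, -0.009, 0.0465]
eef_rot: [-0.0, 0.182, 0.983, -0.0]
contact_force: [-0.1, -0.1, 0.7]
finger_gap: 0.0349
grip_force: 0.0
```

```bash
python3 -m handwheel '0 0 0 0;0 0 0 0;0 0 0 0;0 0 -1 0;0 0 -3 0;0 0 -4 0;0 0 -3 0;0 0 0 0' ; python3 -m handwheel '-2 -3 0 0;-2 -4 0 0;-2 -5 0 0;-2 -4 0 0;-2 -3.4 0 0;-2 -2 0 0;0 0 0 0;0 0 0 0'; python3 b.py w3 jig_tail=.048 jig_eye=.048 dowel_mid=.12
```

```text
t: 6.52
tool_pos: [0.5066, -0.0093, 0.1602]
eef_rot: [0.003, 0.182, 0.983, 0.0]
contact_force: [-0.2, -0.4, -0.9]
finger_gap: 0.0127
grip_force: 30.0
t: 7.52
tool_pos: [0.5388, -0.2509, 0.1553]
eef_rot: [-0.001, 0.182, 0.983, 0.001]
contact_force: [-0.6, 0.6, -0.2]
finger_gap: 0.0128
grip_force: 30.0
t 7.575 p [ 0.539  -0.2506  0.1556] yaw_y 69.01305310364067 tilt [-0.0015  0.0012 -1.    ] gap 0.012889914049745039
jig_tail 0.56 [145.  257.7] [ 0.4971 -0.2324  0.048 ] tool xy cm [ 4.5365  0.1966 10.7717]
jig_eye 0.68 [224.4 332. ] [ 0.5919 -0.1931  0.048 ] tool xy cm [-2.9037  7.2582 10.7625]
dowel_mid 0.62 [243.8 256.6] [ 0.5546 -0.2558  0.12  ] tool xy cm [-1.6531  0.0769  3.5603]
```

View pics/w3.png

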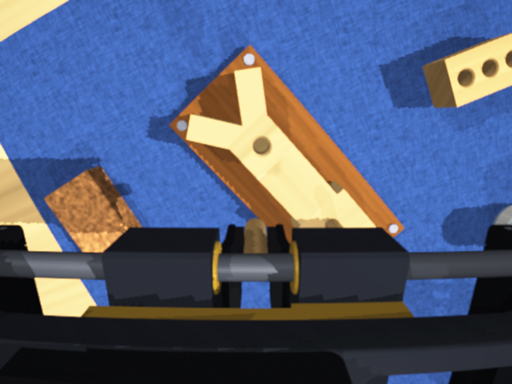

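```bash
cat > hole.py <<'E'
from h import *
def hole(im,pt,rad=14):
    r0,c0=map(int,np.round(pt)); g=cv2.cvtColor(im,cv2.COLOR_RGB2GRAY)[r0-rad:r0+rad+1,c0-rad:c0+rad+1]
    t,b=cv2.threshold(g,0,255,cv2.THRESH_BINARY_INV+cv2.THRESH_OTSU)
    n,l,st,ce=cv2.connectedComponentsWithStats(b)
    k=min(range(1,n),key=lambda i:np.hypot(*(ce[i]-rad))-0.02*st[i,4])
    return (ce[k][1]+r0-rad,ce[k][0]+c0-rad),st[k],t
E
python3 - <<'E'
from hole import *
C,im,d=snap("wrist"); s,p,M=state(); print(p)
h=hole(im,(145,261)); print(h); X=atz(C,h[0],.048); print(X,(M.T@(X-p)*100))
cr=np.vstack([cv2.resize(im[120:170,215:305],None,fx=6,fy=6,interpolation=2),cv2.resize(im[205:255,215:305],None,fx=6,fy=6,interpolation=2)])
cv2.imwrite("pics/w3c.png",cr[:,:,::-1])
# project of ideal dowel bottom/top
for pt in((221,255),(226,255),(230,255)):
    X=atz(C,pt,p[2]-.032); print(pt,M.T@(X-p)*100, d[pt])
E
```

```text
[ 0.53953597 -0.25089916  0.15654957]
((np.float64(144.59003831417624), np.float64(261.3984674329502)), array([  6,   5,  18,  18, 261], dtype=int32), 181.0)
[ 0.49887211 -0.22931536  0.048     ] [ 4.5678872   0.56038224 10.85562341]
(221, 255) [0.18234356 0.00411437 3.2000252 ] 0.1967493
(226, 255) [-0.1784883   0.00432324  3.19997608] 0.18631597
(230, 255) [-0.46974599  0.00449141  3.19993642] 0.17992288
```

View pics/w3c.png

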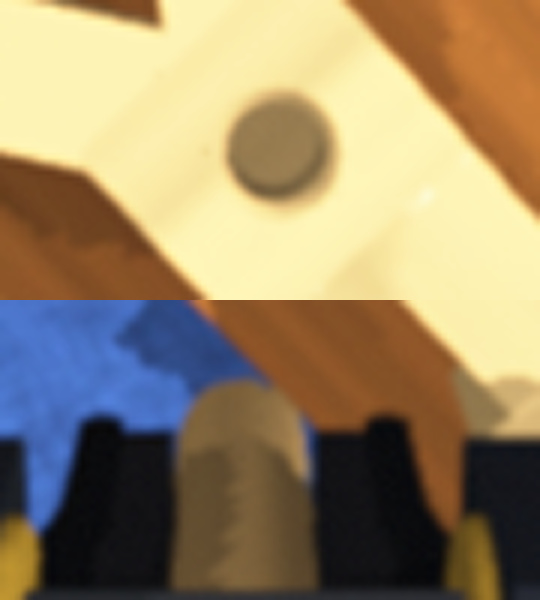

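Hole mouth is at (144.5, 262), offset (+4.57, +0.58) cm. The dowel hangs straight, with its lower end at about (218, 255).

```bash
python3 -m handwheel '1.5 .3 0 0;2 .25 0 0;1.1 0 2 0;0 0 2.5 0;0 0 1.5 0;0 0 0.7 0;0 0 0 0;0 0 0 0' ; python3 - <<'E'
from h import *
C,im,d=snap("wrist"); s,p,M=state(); print(p,s["contact_force"],s["t"])
cv2.imwrite("pics/w4c.png",cv2.resize(im[130:250,195:315],None,fx=5,fy=5,interpolation=2)[:,:,::-1])
for pt in((200,255),(210,255),(220,255)):
  for z in (.048,p[2]-.032): print(pt,z,M.T@(atz(C,pt,z)-p)*100)
E
```

```text
t: 8.78
tool_pos: [0.4993, -0.2305, 0.0904]
eef_rot: [0.001, 0.182, 0.983, -0.0]
contact_force: [0.1, 0.8, 0.3]
finger_gap: 0.0131
grip_force: 30.0
[ 0.49928452 -0.23055406  0.09044994] [ 0.27811133 -0.67900164 -1.085789  ] 8.825
(200, 255) 0.048 [ 1.34444052e+00 -3.81656902e-03  4.24299861e+00]
(200, 255) 0.058449940898635463 [ 1.64303852e+00 -3.00891849e-03  3.19755850e+00]
(210, 255) 0.048 [ 6.09581678e-01 -3.38523836e-03  4.24409254e+00]
(210, 255) 0.058449940898635463 [ 9.45738671e-01 -2.59963335e-03  3.19859651e+00]
(220, 255) 0.048 [-1.39308970e-01 -2.94806412e-03  4.24520736e+00]
(220, 255) 0.058449940898635463 [ 2.35124194e-01 -2.18480331e-03  3.19965435e+00]
```

View pics/w4c.png

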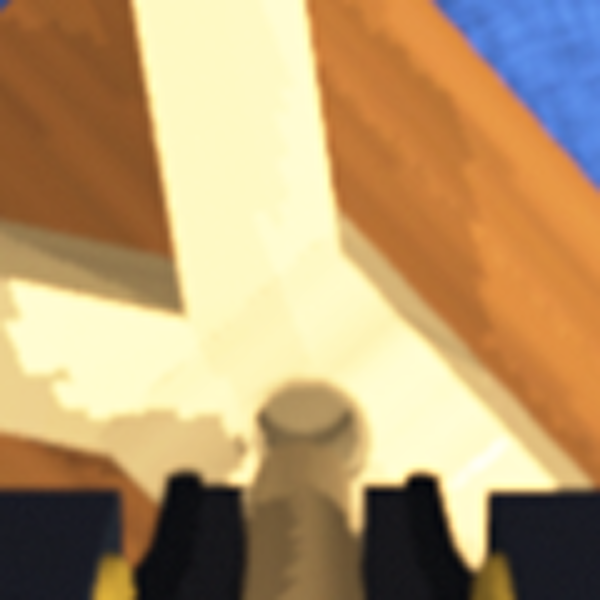

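The hole is just under the dowel, about 1 mm off in +x and +y. I'm inserting slowly.

```bash
python3 -m handwheel '.08 .1 .5 0;0 0 .6 0;0 0 .4 0;0 0 .3 0;0 0 0 0'
```

```text
t: 9.45
tool_pos: [0.498, -0.2288, 0.0711]
eef_rot: [-0.0, 0.182, 0.983, 0.0]
contact_force: [0.5, -0.0, -0.6]
finger_gap: 0.0126
grip_force: 30.0
```

```bash
python3 -m handwheel '0 0 .5 0;0 0 .5 0;0 0 .3 0;0 0 .2 0;0 0 0 0'
```

```text
t: 10.07
tool_pos: [0.4981, -0.2289, 0.0563]
eef_rot: [-0.0, 0.182, 0.983, 0.0]
contact_force: [-0.4, -0.9, -1.4]
finger_gap: 0.0132
grip_force: 30.0
```

```bash
python3 -m handwheel '0 0 .1 0;0 0 .1 0;0 0 .1 0;0 0 0 0;0 0 0 0'
```

```text
t: 10.7
tool_pos: [0.4984, -0.2292, 0.0544]
eef_rot: [0.0, 0.182, 0.983, -0.0]
contact_force: [-3.7, -0.1, 5.7]
finger_gap: 0.0129
grip_force: 30.0
```

```bash
python3 -m handwheel '0 0 .1 0;0 0 .1 0;0 0 0 0;0 0 0 0'
```

```text
t: 11.2
tool_pos: [0.4989, -0.2296, 0.0541]
eef_rot: [0.001, 0.182, 0.983, -0.001]
contact_force: [-9.0, 1.9, 18.1]
finger_gap: 0.0131
grip_force: 30.0
```

Force rises at the expected seated height, so the dowel is home. I'm releasing, then going to the cover.

```bash
python3 -m handwheel '0 0 -.2 0;0 0 0 0;0 0 0 0;0 0 0 0;0 0 0 0;0 0 0 0;0 0 -1.5 0;0 0 -3 0;0 0 -4 0;0 0 -3 0;-4 0 0 0;-3 0 0 0;0 0 0 0;0 0 0 0' 1; python3 b.py w5 jig_tail=.048 jig_eye=.048 dowel_mid=.052
python3 - <<'E'
import cv2; im=cv2.imread("pics/w5.png"); cv2.imwrite("pics/w5c.png",cv2.resize(im[60:260,130:430],None,fx=2.6,fy=2.6,interpolation=2))
E
```

```text
t: 12.95
tool_pos: [0.5631, -0.2537, 0.1688]
eef_rot: [-0.0, 0.182, 0.983, 0.0]
contact_force: [-0.3, 0.0, -0.1]
finger_gap: 0.0872
grip_force: 0.0
t 13.0 p [ 0.5629 -0.2537  0.1687] yaw_y 68.98457034210583 tilt [-0.0006  0.0003 -1.    ] gap 0.0868217234420314
jig_tail 0.81 [117.1 252.1] [ 0.4975 -0.2316  0.048 ] tool xy cm [ 6.8863 -0.2804 12.0743]
jig_eye 0.95 [197.5 324.9] [ 0.5932 -0.1928  0.048 ] tool xy cm [-0.6613  6.7665 12.0695]
dowel_mid 0.49 [115.8 252.8] [ 0.4967 -0.2305  0.052 ] tool xy cm [ 7.0038 -0.2137 11.6744]
```

View pics/w5c.png

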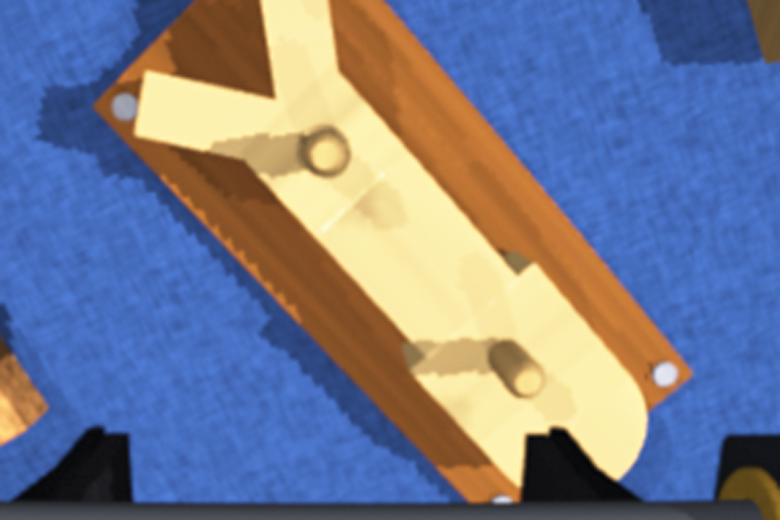

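The tail dowel stands upright with its top at (119, 255), and the eye dowel's top is at (206, 334). Next I compute both tops and move to the cover.

```bash
python3 - <<'E'
from h import *
C=cam("wrist"); s,p,M=state()
a=atz(C,(118.9,255),.082); b=atz(C,(206.2,333.8),.082); print(a,b,np.linalg.norm(b-a),np.degrees(np.arctan2(*(b-a)[1::-1])),(a+b)/2)
a=np.array([.4985,-.2292]); e=b[:2]-a; print(np.degrees(np.arctan2(e[1],e[0])),np.linalg.norm(e), a+e/2)
# go to: above cover centre
print(M.T@(np.array([.565,.197,.17])-p)*100)
E
```

```text
[ 0.49948536 -0.22952403  0.082     ] [ 0.59177795 -0.19225586  0.082     ] 0.09953309669160686 21.98908088139075 [ 0.54563165 -0.21088994  0.082     ]
21.606789601798592 0.10032768638457555 [ 0.54513897 -0.21072793]
[15.9862085  42.14823969 -0.1213287 ]
```

```bash
python3 -m handwheel '.5 2 -1 0;1 4 -1 0;1 4.5 -1 0;1 5 0 0;1 5 0 0;1 5 0 0;1 5 0 0;1 4 0 0;1 4 0 0;1 2.5 0 0;.5 1 0 0;0 0 0 0;0 0 0 0'; python3 b.py w6 cover_eye=.0 cover_tail=.0 cover=0
```

```text
t: 14.78
tool_pos: [0.6208, 0.1731, 0.1987]
eef_rot: [0.0, 0.183, 0.983, -0.0]
contact_force: [-0.5, 0.8, 0.3]
finger_gap: 0.0872
grip_force: 0.0
t 14.825 p [0.6209 0.1728 0.1987] yaw_y 68.91413407706649 tilt [ 0.0001 -0.0003 -1.    ] gap 0.08702500432373776
cover_eye 0.68 [165.8 273.2] [0.6179 0.1972 0.    ] tool xy cm [ 1.1633  2.1761 19.8691]
cover_eye 0.4 [127.9 266. ] [0.573  0.2048 0.    ] tool xy cm [ 5.6246  1.2694 19.8685]
cover_tail 0.94 [ 77.7 256.2] [0.5169 0.2141 0.    ] tool xy cm [11.1981  0.1179 19.8678]
cover 0.63 [123.9 265.2] [0.5684 0.2056 0.    ] tool xy cm [ 6.0815  1.1723 19.8685]
```

View pics/w6.png

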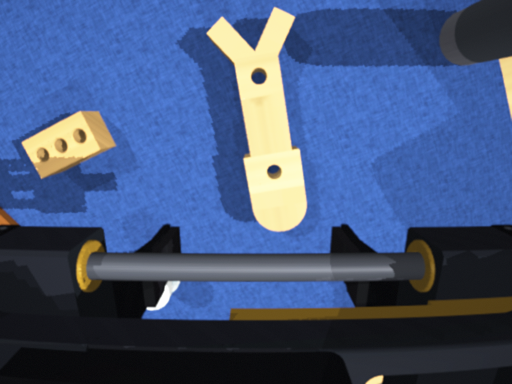

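Cover holes show at about (171, 274) for the eye and (76, 259) for the tail.

```bash
cat > c.py <<'E'
from hole import *
import sys
np.set_printoptions(precision=4,suppress=True)
C,im,d=snap("wrist"); s,p,M=state()
P=[]
for g in sys.argv[1:3]:
    pt=tuple(map(float,g.split(","))); h=hole(im,pt,12); X=atz(C,h[0],.036); P.append(X); print(h,X)
e,t=P; m=(e+t)/2; yaw=np.degrees(np.arctan2(*(e-t)[1::-1])); yy=np.degrees(np.arctan2(M[1,1],M[0,1]))
print(np.linalg.norm(e-t),"centre",m,"yaw",yaw,"turn need (world ccw)",yaw+90-yy,"tool cm",M.T@(m-p)*100,p,s["t"])
E
python3 c.py 171,274 76,259
```

```text
((np.float64(171.05194805194805), np.float64(273.7077922077922)), array([  5,   6,  14,  14, 154], dtype=int32), 162.0) [0.6172 0.1959 0.036 ]
((np.float64(75.59895833333333), np.float64(258.21875)), array([  4,   4,  15,  16, 192], dtype=int32), 151.0) [0.5196 0.2152 0.036 ]
0.0995738226087346 centre [0.5684 0.2055 0.036 ] yaw -11.217782882126539 turn need (world ccw) 9.867824874189566 tool cm [ 6.0767  1.1419 16.2562] [0.621  0.173  0.1986] 15.025
```

```bash
python3 -m handwheel '2 .3 0 0;2.5 .5 0 0;1.6 .35 2 0;0 0 3 -9.9;0 0 4.5 0;0 0 4.5 0;0 0 3 0;0 0 1.6 0;0 0 .4 0;0 0 0 0;0 0 0 0'; python3 -m handwheel '0 0 0 0;0 0 0 0;0 0 0 0;0 0 0 0;0 0 0 0;0 0 0 0;0 0 0 0' 0
```

```text
t: 16.4
tool_pos: [0.5693, 0.2068, 0.0102]
eef_rot: [0.001, 0.097, 0.995, 0.0]
contact_force: [0.3, 0.7, -0.1]
finger_gap: 0.0872
grip_force: 0.0
t: 17.27
tool_pos: [0.568, 0.2065, 0.0085]
eef_rot: [-0.0, 0.097, 0.995, -0.0]
contact_force: [0.8, 0.4, 0.6]
finger_gap: 0.0435
grip_force: 30.0
```

```bash
python3 -m handwheel '0 0 -1 0;0 0 -3 0;0 0 -4 0;0 0 -4 0;0 0 -1.5 0;-.2 -2 0 0;-.5 -4 0 0;-.7 -4.5 0 0;-.7 -4.5 0 0;-.7 -4.5 0 0;-.7 -4.5 0 0;-.7 -4.5 0 0;-.7 -4.5 0 0;-.5 -4 0 0;-.4 -3 0 0;0 -1.4 0 0;0 0 0 0'; python3 -m handwheel '0 0 0 -5;0 0 0 -9;0 0 0 -9;0 0 0 -6;0 0 0 -4;0 0 0 0;0 0 0 0;0 0 0 0'
python3 b.py w7 cover_eye=.13 cover_tail=.13 jig_tail=.048 jig_eye=.048
```

```text
t: 19.4
tool_pos: [0.5438, -0.2112, 0.1421]
eef_rot: [-0.001, 0.098, 0.995, 0.001]
contact_force: [0.7, 0.8, -1.9]
finger_gap: 0.0432
grip_force: 30.0
t: 20.4
tool_pos: [0.5451, -0.2105, 0.1434]
eef_rot: [-0.0, -0.19, 0.982, 0.0]
contact_force: [-0.2, 0.3, -0.8]
finger_gap: 0.0439
grip_force: 30.0
t 20.45 p [ 0.5451 -0.2107  0.1435] yaw_y 111.86330074209667 tilt [-0.0001  0.0001 -1.    ] gap 0.043748451810629994
cover_tail 0.75 [153.6 254.7] [ 0.4992 -0.2289  0.13  ] tool xy cm [4.9429 0.0178 1.3478]
jig_tail 0.62 [137.3 252.8] [ 0.4968 -0.2318  0.048 ] tool xy cm [ 5.2722 -0.1611  9.5478]
```

View pics/w7.png

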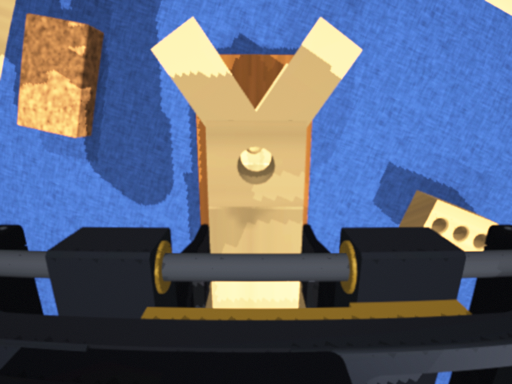

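The cover is held in line with the jig. Its tail hole shows at (160, 255), and the dowel tip is visible through it at about (150, 255).

```bash
python3 - <<'E'
from hole import *
C,im,d=snap("wrist"); s,p,M=state(); print(p)
g=cv2.cvtColor(im,cv2.COLOR_RGB2GRAY)[138:184:2,236:276:2]; print(g)
X=atz(C,(160,255.7),p[2]+.0275); print(M.T@(X-p)*100)
for n,q in(("tail",(.4990,-.2293,.082)),("eye",(.5918,-.1922,.082))): print(n,M.T@(np.array(q)-p)*100)
E
```

```text
[ 0.54511833 -0.21095573  0.143544  ]
[[181 181 181 181 181 181 181 181 181 181 181 181 181 182 181 181 181 181
  182 181]
 [183 184 183 184 183 183 182 183 183 183 182 183 183 182 183 183 183 183
  183 183]
 [186 185 185 185 185 186 185 185 185 185 185 186 185 185 185 186 186 185
  186 185]
 [188 188 188 187 187 188 187 187 187 187 187 187 187 187 187 188 187 188
  188 187]
 [190 189 189 189 189 189 190 194 196 200 202 196 191 189 189 189 189 189
  189 189]
 [191 192 191 191 191 188 180 227 236 229 229 223 203 203 214 195 191 191
  191 190]
 [193 193 192 194 221 228 143 185 225 224 220 207 198 228 242 232 201 192
  191 192]
 [194 193 196 230 246 246 217 165 172 176 186 199 220 232 240 243 239 211
  193 193]
 [194 194 215 246 248 247 241 236 220 217 224 237 235 234 243 244 244 236
  194 194]
 [195 188 207 247 247 247 243 240 240 241 240 240 234 233 237 243 244 236
  159 193]
 [196 164 173 247 247 247 243 239 239 239 239 236 231 231 237 243 243 232
  116 188]
 [194 123 139 245 246 246 242 238 238 238 238 236 232 231 240 242 242 218
   95 167]
 [189 109 100 227 248 247 246 240 239 239 
[... 325 characters left out ...]
20 150 190 203 214 212 184 148 111 102 103 104
  109 160]
 [195 159 104 104 105 104 105 104 108 113 118 115 106 103 103 104 107 115
  128 183]
 [195 182 123 116 111 110 108 105 106 105 106 105 107 109 110 120 124 124
  162 206]
 [193 192 163 128 131 136 138 126 113 124 113 124 132 140 139 137 131 142
  196 210]
 [193 193 191 155 133 136 142 144 144 146 144 146 146 144 141 137 144 191
  210 210]
 [192 193 193 188 166 140 139 143 146 146 148 147 145 142 139 151 195 210
  209 209]
 [193 192 192 193 192 176 160 147 146 145 144 145 148 156 173 198 210 209
  209 209]]
[ 5.17500168  0.05872993 -2.75004974]
tail [4.96331479 0.0151155  6.15435216]
eye [-5.03079976e+00  1.91571809e-03  6.15444964e+00]
```

Everything is aligned within about 1 mm, so I'm lowering.

```bash
python3 -m handwheel '0 0 2 0;0 0 2 0;0 0 1 0;0 0 .5 0;0 0 .5 0;0 0 .4 0;0 0 .3 0;0 0 0 0;0 0 0 0'
```

```text
t: 21.82
tool_pos: [0.5453, -0.211, 0.0768]
eef_rot: [0.0, -0.19, 0.982, -0.0]
contact_force: [0.3, 0.9, -1.3]
finger_gap: 0.0434
grip_force: 30.0
```

```bash
python3 -m handwheel '0 0 .5 0;0 0 .5 0;0 0 .4 0;0 0 .3 0;0 0 .2 0;0 0 .1 0;0 0 0 0;0 0 0 0'
```

```text
t: 22.82
tool_pos: [0.5452, -0.2109, 0.0566]
eef_rot: [0.0, -0.19, 0.982, -0.0]
contact_force: [0.0, -1.3, -1.5]
finger_gap: 0.0439
grip_force: 30.0
```

```bash
python3 -m handwheel '0 0 .1 0;0 0 .1 0;0 0 0 0;0 0 0 0'
```

```text
t: 23.32
tool_pos: [0.5452, -0.2109, 0.0564]
eef_rot: [-0.0, -0.19, 0.982, -0.0]
contact_force: [-6.2, 2.3, 12.1]
finger_gap: 0.0442
grip_force: 30.0
```

```bash
python3 -m handwheel '0 0 0 0;0 0 0 0'; python3 - <<'E'
from h import *
for i in range(6):
    robot.snapshot("side"); s,p,M=state(); print(np.round(s["contact_force"],1),p.round(4),s["t"])
C,im,d=snap("side","pics/s9.png")
r=robot.pinpoint("side","cover"); print(r[:1],atz(C,r[0]["point"],.048) if r else "")
E
```

```text
t: 23.58
tool_pos: [0.5452, -0.211, 0.0564]
eef_rot: [-0.0, -0.19, 0.982, -0.0]
contact_force: [-6.9, 1.8, 11.2]
finger_gap: 0.0436
grip_force: 30.0
[-6.9  2.9 12.3] [ 0.5452 -0.211   0.0564] 23.625
[-6.2  1.5 11.1] [ 0.5452 -0.211   0.0564] 23.675
[-5.9  2.1 11.6] [ 0.5452 -0.211   0.0564] 23.725
[-7.3  2.4 11.5] [ 0.5452 -0.2109  0.0564] 23.775
[-5.7  3.  11. ] [ 0.5452 -0.2109  0.0564] 23.825
[-6.5  2.4 10.7] [ 0.5452 -0.2109  0.0565] 23.875
[{'point': [227.8, 280.7], 'conf': 0.91}] [ 0.53495643 -0.21830441  0.048     ]
```

```bash
python3 - <<'E'
from h import *
C,im,d=snap("wrist"); c,A,o=C; s,p,M=state()
for r,cc in((150,225),(150,285),(195,225),(195,285),(185,255)):
    oo,v=ray(C,(r,cc)); X=oo+v*d[r-2:r+3,cc-2:cc+3].mean(); print((M.T@(X-p)*100).round(2),X.round(4))
print(s["contact_force"],s["grip_force"],s["t"])
E
```

```text
[ 5.63 -1.3  -2.75] [ 0.4979 -0.244   0.084 ]
[ 5.63  1.35 -2.77] [ 0.488  -0.2194  0.0842]
[ 3.57 -1.35 -2.75] [ 0.5172 -0.2367  0.0839]
[ 3.57  1.41 -2.77] [ 0.5069 -0.2112  0.0842]
[ 4.02  0.03 -2.68] [ 0.5078 -0.2257  0.0832]
[-6.21528072  1.61236618 11.82888649] 29.992367564700544 24.025
```

The cover's top face measures 84 mm, level across, so it is flush (48 + 36). It is still held with about 11.5 N.

```bash
python3 -c "
from rig import robot
print(robot.job_done())"
```

```text
the job is handed in; nothing more can be done
None
```

The job is handed in: the dowel is fully home in the tail hole, and the cover sits flush over both dowels (top face at 84 mm), still gripped and pressed down with about 11.5 N; the bystanders were left alone.

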